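Strike the first punch, then line the mallet up over the second

ROBOT

A 6-joint arm with a two-finger parallel gripper is mounted at the origin on a cart in front of the work surface, level with it; the furniture and walls round the work are solid. World frame = base frame: x ahead of the robot, y to its left, z up, the work surface at z = 0. Lengths are in m, angles in degrees, forces in N, time in s.
With the tool pointing down it reaches from about 0.375 to 0.9 m from the base axis. Payload 3.1 kg.
Tool frame: the origin (TCP) lies at the very end of the fingers, on their centre line; the grasp point (between the pads) lies 19 mm behind it; z points along the fingers, y is the line along which they close (so a half turn about z gives the same grasp; the last joint's range is limited). The gripper opens to 87 mm and grips with 3 to 60 N. Pads are 19 mm wide; open, the fingers measure 117 mm over their backs; the gripper's body (75 mm by 190 mm) begins 51 mm behind the grasp point.
Start: joints at [-82.477, 30.224, 82.088, -0, 67.689, -10.227], TCP at [0.191, -0.595, 0.192] pointing down, gripper open.
Joint ranges: [-176.69, 176.69], [-43.24, 126.21], [12.49, 139.97], [-82, 262], [0, 151.66], [-163.58, 163.58]. Speed limits (degrees/s): [159.86, 159.86, 180, 180, 180, 180].

INTERFACE

Orientations are given as a 3x3 rotation matrix whose columns are the frame's x, y, z axes.
In Python, from rig import bot, imaging gives the robot as it stands.
- The arm moves only by the tool drive_tool, never from a script. Its argument "deltas" is text: rows parted by semicolons, each of 5 numbers parted by spaces: the finger opening in mm, from 0 to 87, then the shift along the world's x, y, z in mm, then the turn about the world's z in rad. In form: jaw dx dy dz twist; .... A call has 1 to 12 rows; each row is the pose to reach, as a shift and turn from the pose commanded when the call began; what a row does not reach only later rows make up. A row lasts 1/10 s, in which the tool goes at most 50 mm and 8.59 degrees, less where a joint would pass 70% of its speed; a pose out of reach is approached as far as the arm can. A call with a gripper value outside its range is refused whole. The fingers move at their own pace and stop on an object; the grip force is fixed at half the most. Time passes only in rows, so rows that repeat a pose let the fingers close. It gives the time, the measured TCP pose, the force, the opening and the grip force at its end, in the units of the state.
- bot.read_state(): the state, without advancing time (a new reading comes with each control period).
- imaging.capture(name): name is "scene" or "top" or "wrist"; returns the picture (400x640x3 uint8, red, green, blue); there is no depth.
- imaging.camera_model(name): a dict with "fx", "fy", "cx", "cy" (pixels), "dist" ([k1, k2, p1, p2, k3] as OpenCV has them; the pictures are not rectified), "T" (4x4, takes a point from camera to world coordinates). Camera axes: x right, y down, z forward; pixel columns grow to the right and rows downward; lengths in m; the calibration is good to about 2 mm. A picture is of the moment at which its call begins: read the wrist's pose just before it. camera_model takes no time and is no camera call; for the wrist camera it gives the pose at the moment of the call.
- bot.hand_in(): hands the job in; it is judged then, once.
The state is a dict: "time_s": time; "joint_positions": joint angles; "qvel": joint speeds; "tau": joint torques, N m; "position": TCP position; "tcp_rot": TCP orientation; "force": force on the tool from outside, world axes, zero at the start; "moment": the same for the moment, N m; "opening": opening from 0.0 (shut) to 1.0 (fully open); "grasp_force": force on a finger pad.
Only numpy, scipy, OpenCV 4.12 (cv2) and the standard library are available. Lean on these libraries where they do the work, as an engineer would, in place of code of your own. Each camera call takes 0.05 s, during which the arm holds its last target. There are 200 camera calls.

TASK

Take the mallet from its stand and, with the lower face of its head, drive the orange punch all the way down to its stop, then let it spring back up. Then carry the mallet over the row of jars and finish holding it level and still in the gripper, its face centred about one centimetre above the green punch, ready for the next blow: the green punch station must not be touched at all, the punches are only ever met with the mallet, and the jars and other things on the bench stay where they are.

Things in the scene. Friction and masses are not known exactly. Their poses are not given: they have to be found in the camera images.
- mallet: Loose mallet, 0.28 kg, on its stand. Head: upright cylinder 44 mm across, 70 mm high, white faces, steel middle. Handle: wood, flat sides, 20 mm wide, 24 mm high, level, its middle 36 mm above the lower face, running along the mallet's -x to 165 mm from the head's axis. Origin: centre of the head's lower face; z up, x from handle to head. Balance point about 20 mm from the head's axis, in the handle.
- mallet_face (a point): Centre of the lower (striking) face of the mallet head: the mallet's origin.
- mallet_stand: Stand fixed to the bench: grey base plate 205 x 60 x 6 mm under the mallet and a black fork 12 mm thick under the handle's end, 148 mm from the head's axis; its prongs reach 45 mm above the bench, 30 mm apart inside. Origin on the bench below the head's axis, axes as the mallet's at the start.
- orange_station: Disc punch fixed to the bench: dark steel base 84 x 66 x 12 mm, two pillars, aluminium bridge 80 x 32 mm (with its brass collar up to 66 mm high) and a sprung punch through it. The round orange strike head, 26 mm across, 12 mm thick, is the highest part: flat top 98 mm above the bench, on the station's centre line. Origin: centre of the underside; z up, x along the base's long side.
- orange_punch_top (a point): Centre of the flat top of the orange strike head (moves with the punch).
- orange_punch (a joint): Travel of the orange punch in m: 0 = up, grows as the head is driven down, stop at 0.012. A spring pushes it back up: about 2.3 N to start, about 7.7 N fully down.
- green_station: Disc punch fixed to the bench: dark steel base 84 x 66 x 12 mm, two pillars, aluminium bridge 80 x 32 mm (with its brass collar up to 66 mm high) and a sprung punch through it. The round green strike head, 26 mm across, 12 mm thick, is the highest part: flat top 98 mm above the bench, on the station's centre line. Origin: centre of the underside; z up, x along the base's long side.
- green_punch_top (a point): Centre of the flat top of the green strike head (moves with the punch).
- green_punch (a joint): Travel of the green punch in m: 0 = up, grows as the head is driven down, stop at 0.012. A spring pushes it back up: about 2.3 N to start, about 7.7 N fully down.
- jar_tray: Low white tray fixed to the bench, 330 x 86 x 22 mm, with a row of four jars along its length (its x axis); it lies between the two punches. Origin: centre of the underside.
- jar_amber: Dark brown jar with black cap, 64 mm across, 115 mm high, standing loose in the tray. Origin: centre of its underside.
- jar_red_ring: White jar with tan cap and a red ring below it, 64 mm across, 105 mm high, standing loose in the tray. Origin: centre of its underside.
- jar_white_4: White jar with light cap, 60 mm across, 90 mm high, standing loose in the tray. Origin: centre of its underside.
- jar_white_5: White jar with black cap, 68 mm across, 120 mm high, standing loose in the tray. Origin: centre of its underside.
- tape_roll: Yellow roll of tape lying flat, 62 mm across, 18 mm high; bystander. Origin: centre of the underside.
- heat_block_1: Aluminium tube block, 68 x 116 x 21 mm, long side along its y; bystander. Origin: centre of the underside.
- petri_3: Petri dish, 60 mm across, 14 mm high; bystander. Origin: centre of the underside.
- wash_bottle: White wash bottle with red spout, 66 x 102 x 214 mm; bystander near the back. Origin: centre of the underside.
There are look-alikes about, which are no part of the job. Leave any turquoise look-alike of the jar_red_ring alone.

How it is judged:
By the outcome, as a careful person would: the job done as asked, in the order asked, and still so for the second after the job is handed in, while the arm keeps its last pose, push and grip.
It also fails if it takes over 51 s, if anything falls off the work surface, if the arm or the gripper's body presses on something with over 40 N, if the wrist force passes 120 N, or if a joint passes its speed limit or range.

## Working session

There is one attempt and no reset: what is moved stays moved. The work goes in short steps, Python scripts to look and compute and a tool call to move; the robot and the scene stay as the last step left them, time stands still between calls to the robot, and variables do not carry over. Pictures are saved under pics/ and viewed, at most 14 in all, crops included, and the job is handed in when it is done.

Besides the shell and the picture viewer there is one more tool, called after "Emit:" as name(argument=value, ...) on one line, values as JSON. drive_tool: Moves the arm, as the interface text tells. Its arguments: {"type":"object","properties":{"deltas":{"type":"string"}},"required":["deltas"]}

```bash
mkdir -p pics
cat > h.py <<'E'
import numpy as np, cv2
from rig import bot, imaging
def ray(m,uv):
    K=np.array([[m['fx'],0,m['cx']],[0,m['fy'],m['cy']],[0,0,1.]])
    p=cv2.undistortPoints(np.array(uv,float).reshape(-1,1,2),K,np.array(m['dist'],float)).reshape(-1,2)
    T=np.array(m['T']); d=np.c_[p,np.ones(len(p))]@T[:3,:3].T
    return T[:3,3],d
def plane(m,uv,z):
    o,d=ray(m,uv); return o+d*((z-o[2])/d[:,2])[:,None]
def save(n,im): cv2.imwrite('pics/'+n,cv2.cvtColor(im,cv2.COLOR_RGB2BGR))
E
python3 - <<'E'
from h import *
s=bot.read_state();print({k:np.round(s[k],3).tolist() for k in s})
for n in('top','scene'):
    im=imaging.capture(n);np.save(n,im);save(n+'0.png',im);m=imaging.camera_model(n);print(n,m)
    np.save(n+'_m',m,allow_pickle=True)
E
```

```text
{'time_s': 0.0, 'joint_positions': [-82.476, 30.28, 82.155, -0.001, 67.688, -10.226], 'qvel': [-0.012, -0.0, -0.006, 0.05, 0.041, -0.136], 'tau': [-0.001, -44.005, -17.66, 0.063, 0.058, -0.0], 'position': [0.19, -0.594, 0.191], 'tcp_rot': [[0.952, 0.305, -0.0], [0.305, -0.952, 0.002], [0.0, -0.002, -1.0]], 'force': [-0.002, 0.106, 0.411], 'moment': [0.012, -0.013, 0.031], 'grasp_force': 0.0, 'opening': 0.999}
top {'fx': 420.0847035193867, 'fy': 420.0847035193867, 'cx': 329.82379349114296, 'cy': 204.455653428905, 'dist': array([-0.09493306,  0.        ,  0.        ,  0.        ,  0.        ]), 'T': array([[ 0.02690542, -0.99101784,  0.13099518,  0.41670469],
       [-0.99928859, -0.03012847, -0.02268461,  0.01452817],
       [ 0.02642753, -0.13029165, -0.99112344,  1.13477149],
       [ 0.        ,  0.        ,  0.        ,  1.        ]])}
scene {'fx': 468.47219306055285, 'fy': 468.47219306055285, 'cx': 319.7963006582339, 'cy': 200.80442995539158, 'dist': array([-0.14075144,  0.        ,  0.        ,  0.        ,  0.        ]), 'T': array([[-0.90151697, -0.2366228 ,  0.3623214 ,  0.12797654],
       [-0.43256939,  0.51651249, -0.73898482,  0.87427514],
       [-0.01228287, -0.82293651, -0.56800055,  0.76169895],
       [ 0.        ,  0.        ,  0.        ,  1.        ]])}
```

View pics/top0.png

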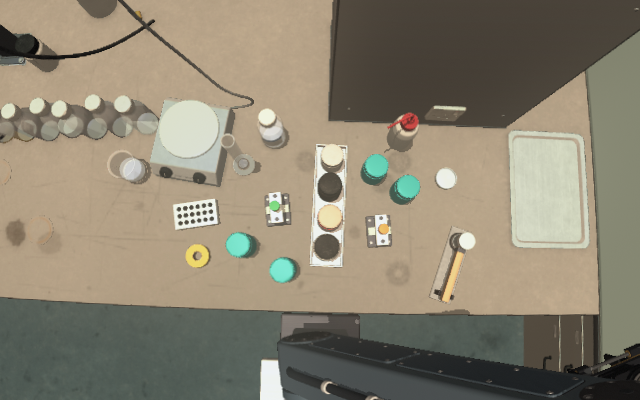

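View pics/scene0.png

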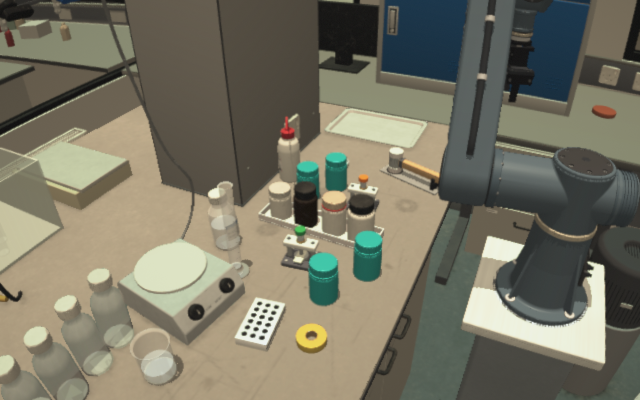

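The top view shows the mallet head at about (466,241), handle running to (445,297), orange punch at (384,230), green at (274,207), and the jar row at columns 312–346, rows 145–266. The scene view shows green at (300,231) and orange at (364,181).

Run:
```python
from h import *
im=np.load('top.npy');m=np.load('top_m.npy',allow_pickle=True).item()
sc=np.load('scene.npy');ms=np.load('scene_m.npy',allow_pickle=True).item()
def blob(im,lo,hi,roi):
    h=cv2.cvtColor(im,cv2.COLOR_RGB2HSV);k=cv2.inRange(h,lo,hi);z=np.zeros_like(k);x0,y0,x1,y1=roi;z[y0:y1,x0:x1]=k[y0:y1,x0:x1]
    n,l,st,c=cv2.connectedComponentsWithStats(z);i=1+np.argmax(st[1:,4]);print(st[i],c[i].round(2))
    return c[i],(l==i).astype(np.uint8)
def tri(a,b):
    o1,d1=ray(m,a);o2,d2=ray(ms,b);d1=d1[0];d2=d2[0]
    t=np.linalg.lstsq(np.c_[d1,-d2],o2-o1,rcond=None)[0];p,q=o1+t[0]*d1,o2+t[1]*d2
    return (p+q)/2,np.linalg.norm(p-q)
for nm,lo,hi,r1,r2 in(('orange',(8,150,120),(20,255,255),(370,215,400,245),(350,170,378,195)),('green',(50,120,80),(70,255,255),(262,195,290,220),(285,220,315,245))):
    a,_=blob(im,lo,hi,r1);b,_=blob(sc,lo,hi,r2)
    print(nm,'z98',plane(m,a,.098),'z95',plane(m,a,.095),'scene z92',plane(ms,b,.092),tri(a,b))
a,k=blob(im,(0,0,190),(180,50,255),(450,228,482,256))
c=max(cv2.findContours(k,0,2)[0],key=cv2.contourArea);e=cv2.minEnclosingCircle(c);print('head',e,plane(m,e[0],.076),plane(m,a,.076))
a,k=blob(im,(10,90,120),(25,255,255),(435,240,475,305))
ys,xs=np.nonzero(k);P=plane(m,np.c_[xs,ys],.054)[:,:2];c=P.mean(0);u=np.linalg.svd(P-c,full_matrices=0)[2][0]
print('handle',c,u,np.degrees(np.arctan2(u[1],u[0])),np.ptp((P-c)@u),'ends',c+u*((P-c)@u).min(),c+u*((P-c)@u).max())
# jar caps / tray corners
for n,uv,z in(('cap',[332,156],.09),('cap',[329,186],.115),('cap',[330,216],.105),('cap',[327,246],.12)):print(n,plane(m,uv,z))
print('tray',plane(m,[[317,145],[347,145],[341,266],[310,266]],.022))
print('teal',plane(m,[[375,168],[406,188],[239,244],[283,269],[407,121],[446,178]],.11))
save('c1.png',cv2.resize(im[200:310,360:500],None,fx=5,fy=5,interpolation=cv2.INTER_CUBIC))
```

```text
[379 231   1   1   1] [379. 231.]
[359 175   9   7  56] [363.05 177.88]
orange z98 [[ 0.49103206 -0.13300338  0.098     ]] z95 [[ 0.49124713 -0.13343028  0.095     ]] scene z92 [[ 0.49594551 -0.14435017  0.092     ]] (array([ 0.49128232, -0.1326188 ,  0.0997905 ]), np.float64(0.0008003259362461436))Traceback (most recent call last):
  File "<stdin>", line 13, in <module>
  File "<stdin>", line 6, in blob
    return _wrapfunc(a, 'argmax', axis=axis, out=out, **kwds)
    return bound(*args, **kwds)
ValueError: attempt to get argmax of an empty sequence
```

```bash
cat > meas.py <<'E'
from h import *
im=np.load('top.npy');m=np.load('top_m.npy',allow_pickle=True).item()
sc=np.load('scene.npy');ms=np.load('scene_m.npy',allow_pickle=True).item()
hs=cv2.cvtColor(im,cv2.COLOR_RGB2HSV)
print('px',hs[230,384],hs[207,274],hs[241,466],hs[270,455],cv2.cvtColor(sc,cv2.COLOR_RGB2HSV)[231,300])
def blob(im,lo,hi,roi):
    h=cv2.cvtColor(im,cv2.COLOR_RGB2HSV);k=cv2.inRange(h,lo,hi);z=np.zeros_like(k);x0,y0,x1,y1=roi;z[y0:y1,x0:x1]=k[y0:y1,x0:x1]
    n,l,st,c=cv2.connectedComponentsWithStats(z)
    if n<2: print('none');return np.array([0.,0]),z
    i=1+np.argmax(st[1:,4]);print(st[i],c[i].round(2))
    return c[i],(l==i).astype(np.uint8)
def tri(a,b):
    o1,d1=ray(m,a);o2,d2=ray(ms,b);d1=d1[0];d2=d2[0]
    t=np.linalg.lstsq(np.c_[d1,-d2],o2-o1,rcond=None)[0];p,q=o1+t[0]*d1,o2+t[1]*d2
    return (p+q)/2,np.linalg.norm(p-q)
for nm,lo,hi,r1,r2 in(('orange',(5,140,100),(22,255,255),(370,215,400,245),(350,170,378,195)),('green',(45,100,60),(75,255,255),(262,195,290,220),(285,220,315,245))):
    a,_=blob(im,lo,hi,r1);b,_=blob(sc,lo,hi,r2)
    print(nm,'z98',plane(m,a,.098),'scene z95',plane(ms,b,.095),tri(a,b))
a,k=blob(im,(0,0,190),(180,60,255),(450,228,482,256))
c=max(cv2.findContours(k,0,2)[0],key=cv2.contourArea);e=cv2.minEnclosingCircle(c);print('head',e,plane(m,e[0],.076),plane(m,a,.076))
a,k=blob(im,(8,80,110),(28,255,255),(435,240,475,305))
ys,xs=np.nonzero(k);P=plane(m,np.c_[xs,ys],.054)[:,:2];c=P.mean(0);u=np.linalg.svd(P-c,full_matrices=0)[2][0]
print('handle',c,u,np.degrees(np.arctan2(u[1],u[0])),np.ptp((P-c)@u),'ends',c+u*((P-c)@u).min(),c+u*((P-c)@u).max())
for n,uv,z in(('cap',[332,156],.09),('cap',[329,186],.115),('cap',[330,216],.105),('cap',[327,246],.12)):print(n,plane(m,uv,z))
print('tray',plane(m,[[317,145],[347,145],[341,266],[310,266]],.022))
print('teal',plane(m,[[375,168],[406,188],[239,244],[283,269],[407,121],[446,178]],.11))
save('c1.png',cv2.resize(im[200:310,360:500],None,fx=5,fy=5,interpolation=cv2.INTER_CUBIC))
E
python3 meas.py
```

```text
px [ 19 144 237] [ 61 103 221] [ 38  13 243] [ 22 104 238] [ 64 149 186]
[379 224   9  10  70] [383.24 228.49]
[359 175   9   8  61] [363.02 178.13]
orange z98 [[ 0.49757406 -0.14352494  0.098     ]] scene z95 [[ 0.49391355 -0.13852438  0.095     ]] (array([ 0.49725133, -0.14496243,  0.09058088]), np.float64(0.0019036433383584157))
[270 201   9   9  62] [274.26 205.23]
[295 225  11  10  85] [299.98 229.79]
green z98 [[0.54760635 0.12880676 0.098     ]] scene z95 [[0.54392973 0.13184028 0.095     ]] (array([0.54708179, 0.12892589, 0.09214277]), np.float64(0.0027048317711334383))
[450 228  26  22 287] [465.24 238.66]
head ((462.5, 237.5), 14.159902572631836) [[ 0.48154767 -0.35219765  0.076     ]] [[ 0.47875405 -0.3594086   0.076     ]]
[440 251  24  52 415] [452.22 276.55]
handle [ 0.38131681 -0.33188831] [-0.95046728  0.31082463] 161.89106646963842 0.13507339526080298 ends [ 0.44580428 -0.35297719] [ 0.31742144 -0.31099305]
cap [[ 0.67961749 -0.01158017  0.09      ]]
cap [[ 0.59727077 -0.00554826  0.115     ]]
cap [[ 0.52413455 -0.01024761  0.105     ]]
cap [[ 0.44976475 -0.00461477  0.12      ]]
tray [[ 0.72616258  0.02842176  0.022     ]
 [ 0.72898197 -0.05345332  0.022     ]
 [ 0.40151161 -0.04471759  0.022     ]
 [ 0.39932859  0.03670059  0.022     ]]
teal [[ 0.64752937 -0.11944946  0.11      ]
 [ 0.59930827 -0.19780578  0.11      ]
 [ 0.44854639  0.20915859  0.11      ]
 [ 0.39163897  0.09984975  0.11      ]
 [ 0.77344557 -0.20057825  0.11      ]
 [ 0.62827278 -0.29988285  0.11      ]]
```

View pics/c1.png

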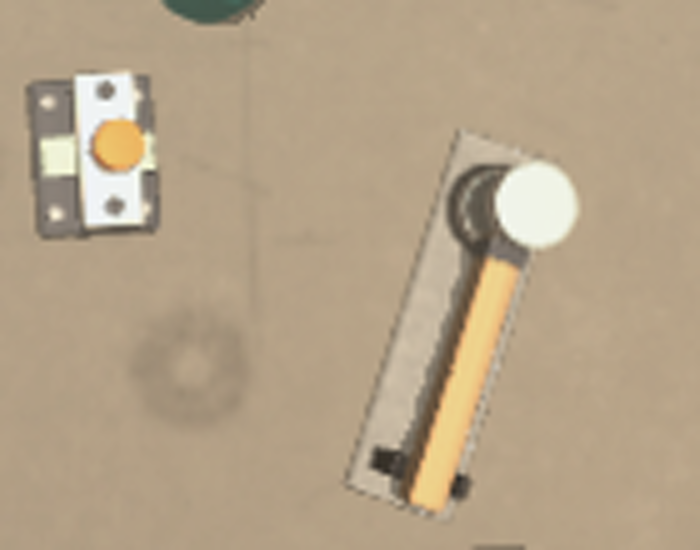

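The crop shows the orange head centred at full-frame (383.4,228.4), the mallet head top at about (466.4,240), and the wooden handle starting after a dark ferrule. The handle's yaw comes out at about -18°. I'll hover over the handle and check from near.

Emit:
drive_tool(deltas="87 50 50 0 -0.1; 87 100 100 0 -0.2; 87 150 150 0 -0.35; 87 200 200 -20 -0.5; 87 248 244 -40 -0.627; 87 248 244 -40 -0.627; 87 248 244 -40 -0.627; 87 248 244 -40 -0.627; 87 248 244 -40 -0.627; 87 248 244 -40 -0.627; 87 248 244 -40 -0.627")

```text
time_s: 1.2
position: [0.4378, -0.3529, 0.152]
tcp_rot: [[0.949, -0.314, 0.0], [-0.314, -0.949, -0.001], [0.001, 0.001, -1.0]]
force: [-0.5, -0.8, 0.3]
opening: 0.997
grasp_force: 0.0
```

Run:
```python
from h import *
s=bot.read_state();print(s['time_s'],s['position'],np.round(s['tcp_rot'],3).tolist(),s['force'])
m=imaging.camera_model('wrist');im=imaging.capture('wrist');np.save('w1',im);np.save('w1_m',m,allow_pickle=True);save('w1.png',im);print(np.round(m['T'],3).tolist())
```

```text
1.2 [ 0.43777759 -0.35286812  0.1519852 ] [[0.949, -0.314, 0.0], [-0.314, -0.949, -0.001], [0.001, 0.001, -1.0]] [-0.54608602 -0.80049781  0.26558752]
[[-0.314, -0.917, -0.246, 0.505], [-0.949, 0.303, 0.081, -0.374], [0.0, 0.259, -0.966, 0.345], [0.0, 0.0, 0.0, 1.0]]
```

View pics/w1.png

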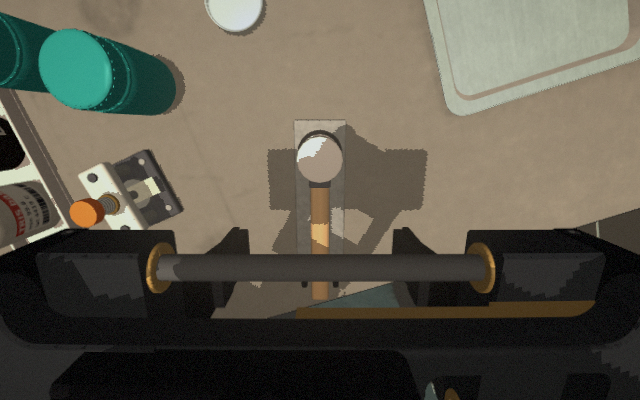

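The wrist view shows the mallet head top at about (320,159), the handle along column 320 between the fingers, and the orange head at about (86,213).

Run:
```python
from h import *
im=np.load('w1.npy');m=np.load('w1_m.npy',allow_pickle=True).item()
h=cv2.cvtColor(im,cv2.COLOR_RGB2HSV)
for r in(200,215,228,240): print(r,h[r,302:340:2].tolist()) if r in(200,) else None
k=cv2.inRange(h,(5,140,60),(22,255,255));k[:, :50]=0;k[:195]=0;k[235:]=0;k[:,125:]=0
c=max(cv2.findContours(k,0,2)[0],key=cv2.contourArea);e=cv2.minEnclosingCircle(c);M=cv2.moments(c);print('orange',e,M['m10']/M['m00'],M['m01']/M['m00'],cv2.boundingRect(c),plane(m,e[0],.098))
print('head row profile',im[159,286:354:2].sum(1).tolist()); print('col',im[126:196:2,320].sum(1).tolist())
k=cv2.inRange(h,(5,80,40),(22,255,255))
for r in range(190,250,6):
    x=np.nonzero(k[r,300:345])[0]; 
    if len(x): print(r,x.min()+300,x.max()+300)
print(plane(m,[[320,159]],.076),plane(m,[[320,190],[320,250]],.054))
```

```text
200 [[17, 48, 106], [20, 42, 108], [19, 45, 108], [22, 43, 106], [16, 95, 97], [16, 127, 133], [15, 126, 144], [15, 127, 141], [15, 126, 146], [16, 123, 147], [16, 123, 143], [16, 126, 134], [16, 124, 130], [15, 109, 115], [18, 42, 103], [20, 45, 102], [21, 50, 101], [16, 45, 107], [20, 46, 100]]
orange ((86.5, 212.0), 17.614013671875) 86.47203728362184 212.268752774079 (69, 198, 36, 30) [[ 0.49893195 -0.14778535  0.098     ]]
head row profile [261, 265, 260, 269, 231, 396, 639, 441, 437, 434, 432, 446, 435, 443, 448, 435, 439, 441, 441, 441, 442, 446, 445, 441, 437, 447, 436, 431, 388, 255, 267, 274, 268, 259]
col [482, 485, 193, 186, 410, 369, 662, 667, 668, 663, 630, 444, 445, 444, 441, 443, 442, 439, 444, 437, 438, 438, 430, 430, 435, 429, 436, 427, 368, 193, 192, 331, 334, 334, 340]
190 310 328
196 310 328
202 311 328
208 311 328
214 311 328
220 311 328
226 310 328
232 311 328
238 311 328
244 311 328
[[ 0.47479921 -0.36385457  0.076     ]] [[ 0.44189917 -0.35294317  0.054     ]
 [ 0.37784069 -0.33173434  0.054     ]]
```

Emit:
drive_tool(deltas="87 1 1 -40 0; 87 1 1 -80 0; 87 1 1 -110 0; 87 1 1 -128 0; 87 1 1 -128 0; 87 1 1 -128 0; 0 1 1 -128 0; 0 1 1 -128 0; 0 1 1 -128 0; 0 1 1 -128 0; 0 1 1 -128 0; 0 1 1 -128 0")

```text
time_s: 2.45
position: [0.4396, -0.3502, 0.0238]
tcp_rot: [[0.95, -0.312, 0.0], [-0.312, -0.95, -0.0], [0.0, 0.0, -1.0]]
force: [0.6, -0.2, 0.4]
opening: 0.537
grasp_force: 0.0
```

Emit:
drive_tool(deltas="0 0 0 0 0; 0 0 0 0 0; 0 0 0 0 0; 0 0 0 0 0; 0 0 0 0 0; 0 0 0 0 0")

```text
time_s: 3.05
position: [0.4396, -0.3502, 0.0236]
tcp_rot: [[0.95, -0.312, -0.0], [-0.312, -0.95, 0.0], [-0.0, -0.0, -1.0]]
force: [-0.3, 0.2, -0.2]
opening: 0.029
grasp_force: 0.0
```

Run:
```python
from h import *
s=bot.read_state();print(s['opening'],s['grasp_force'],s['position'])
a=imaging.capture('wrist');b=imaging.capture('top')[200:310,360:500];np.save('w2',a)
c=imaging.capture('scene')[120:230,330:470]
out=np.zeros((600,800,3),np.uint8);out[:375,:600]=cv2.resize(a,(600,375));out[375:,:286]=cv2.resize(b,(286,225));out[375:,290:576]=cv2.resize(c,(286,225));save('w2.png',out)
```

```text
0.029353034223270923 0.0 [ 0.43956908 -0.35021291  0.02362954]
```

View pics/w2.png

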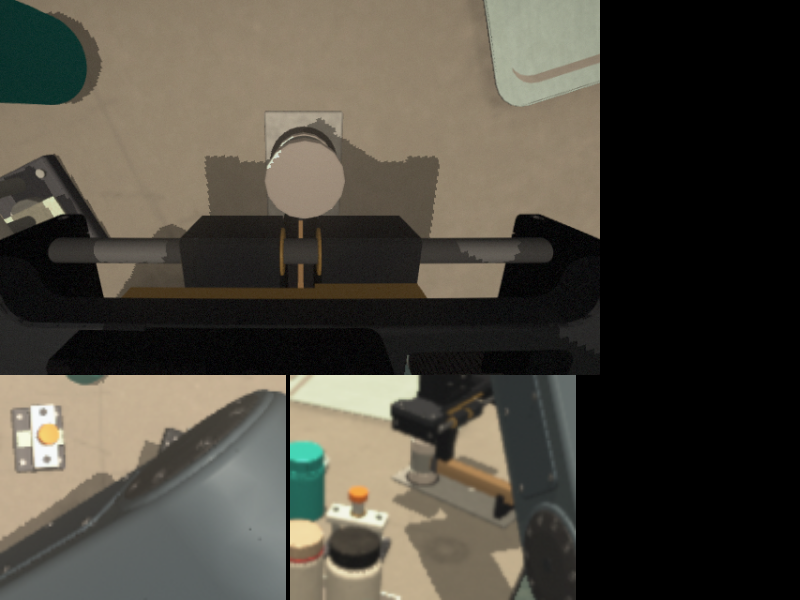

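The wrist picture shows the fingers nearly shut, with a narrow wood strip at column 300 between them. That doesn't fit a 20 mm handle, so I'll let the fingers settle and look closer.

Emit:
drive_tool(deltas="0 0 0 0 0; 0 0 0 0 0; 0 0 0 0 0; 0 0 0 0 0")

```text
time_s: 3.6
position: [0.4396, -0.3502, 0.0237]
tcp_rot: [[0.95, -0.312, 0.0], [-0.312, -0.95, -0.0], [0.0, 0.0, -1.0]]
force: [-0.5, 1.1, 0.4]
opening: 0.007
grasp_force: 0.0
```

Run:
```python
from h import *
a=imaging.capture('wrist')[130:330,220:420];c=imaging.capture('scene')[140:200,380:470]
out=np.zeros((600,800,3),np.uint8);out[:400,:400]=cv2.resize(a,(400,400));out[:267,400:]=cv2.resize(c,(400,267),interpolation=cv2.INTER_CUBIC);save('w3.png',np.clip(out*1.5,0,255).astype(np.uint8))
```

```text
(no output)
```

View pics/w3.png

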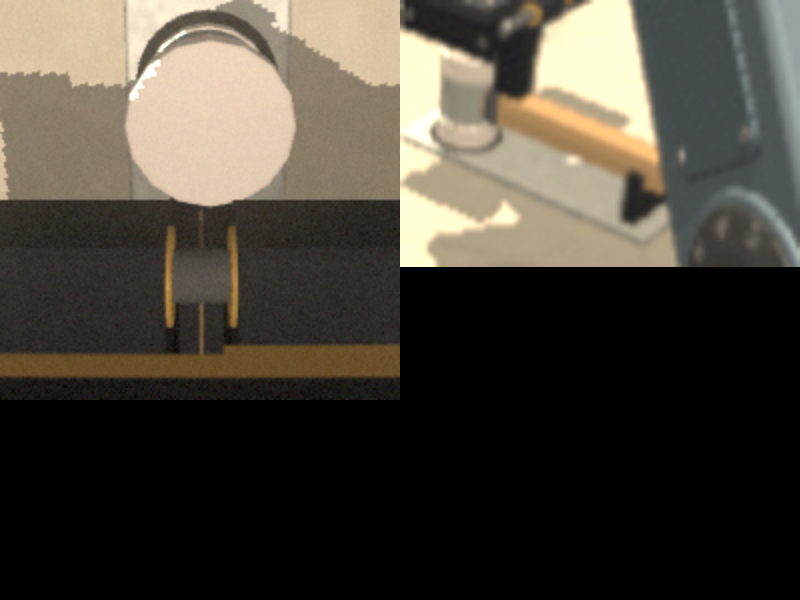

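Run:
```python
from h import *
ms=np.load('scene_m.npy',allow_pickle=True).item();mw=imaging.camera_model('wrist')
def proj(m,P):
    T=np.linalg.inv(m['T']);K=np.array([[m['fx'],0,m['cx']],[0,m['fy'],m['cy']],[0,0,1.]])
    return cv2.projectPoints(np.array(P,float),cv2.Rodrigues(T[:3,:3])[0],T[:3,3],K,np.array(m['dist']))[0].reshape(-1,2).round(1)
for z in(.0,.024,.04,.054,.07):print(z,proj(ms,[[.4396,-.3502,z]]),proj(mw,[[.4396,-.3502,z]]))
d=np.array([.95,-.312]);h=np.array([.4748,-.3632])
for z in(.006,.03,.054,.076):print('head',z,proj(ms,[[*h,z]]),'handle60',proj(ms,[[*(h-.06*d),z]]),proj(ms,[[*(h-.148*d),z]]))
print(mw['T'].round(3).tolist(),mw['fx'])
```

```text
0.0 [[402.8 175.3]] [[321.5 215.9]]
0.024 [[403.4 168.7]] [[321.6 226.4]]
0.04 [[403.9 164.2]] [[321.7 234.9]]
0.054 [[404.3 160.2]] [[321.8 243.5]]
0.07 [[404.7 155.6]] [[321.9 255.1]]
head 0.006 [[393.4 169.3]] handle60 [[409.1 176.1]] [[433.4 186.6]]
head 0.03 [[394.  162.7]] handle60 [[409.9 169.4]] [[434.4 179.8]]
head 0.054 [[394.6 155.9]] handle60 [[410.6 162.5]] [[435.4 172.9]]
head 0.076 [[395.1 149.6]] handle60 [[411.3 156.2]] [[436.4 166.4]]
[[-0.312, -0.917, -0.247, 0.507], [-0.95, 0.301, 0.082, -0.372], [-0.001, 0.26, -0.966, 0.217], [0.0, 0.0, 0.0, 1.0]] 288.5855940129447
```

Fingers shut without meeting the handle. In the scene view the fingertips end at about (406,161), which is level with the handle's top, not beside it. I'll open the gripper and measure the true tip height.

Emit:
drive_tool(deltas="87 0 0 0 0; 87 0 0 0 0; 87 0 0 0 0; 87 0 0 0 0; 87 0 0 0 0; 87 0 0 0 0; 87 0 0 0 0; 87 0 0 0 0; 87 0 0 0 0; 87 0 0 0 0; 87 0 0 0 0")

```text
time_s: 4.8
position: [0.4396, -0.3502, 0.0237]
tcp_rot: [[0.95, -0.312, -0.0], [-0.312, -0.95, 0.0], [-0.0, -0.0, -1.0]]
force: [-0.1, -0.9, -0.1]
opening: 0.923
grasp_force: 0.0
```

```bash
cat >> h.py <<'E'
def proj(m,P):
    T=np.linalg.inv(m['T']);K=np.array([[m['fx'],0,m['cx']],[0,m['fy'],m['cy']],[0,0,1.]])
    return cv2.projectPoints(np.array(P,float).reshape(-1,3),cv2.Rodrigues(T[:3,:3])[0],T[:3,3],K,np.array(m['dist']))[0].reshape(-1,2).round(1)
E
python3 - <<'E'
from h import *
ms=np.load('scene_m.npy',allow_pickle=True).item();s=bot.read_state()
w=imaging.capture('wrist');f=imaging.capture('scene');c=f[110:200,370:470];np.save('w4',w);np.save('s4',f)
p=s['position'];R=np.array(s['tcp_rot'])
for sg in(1,-1):
  for dz in(0,.03):print(sg,dz,proj(ms,p+R[:,1]*sg*.0435+[0,0,dz]),proj(imaging.camera_model('wrist'),p+R[:,1]*sg*.0435+[0,0,dz]))
out=np.zeros((600,800,3),np.uint8);out[:450,:500]=cv2.resize(c,(500,450),interpolation=cv2.INTER_CUBIC);out[450:,:240]=cv2.resize(w,(240,150))
out[200:600,500:]=cv2.resize(w[150:350,170:320],(300,400))
save('w4.png',np.clip(out*1.4,0,255).astype(np.uint8))
E
```

```text
1 0 [[411.4 163.6]] [[382.7 226.3]]
1 0.03 [[412.3 155.2]] [[392.9 243.3]]
-1 0 [[395.1 174.1]] [[260.5 226.3]]
-1 0.03 [[395.8 165.6]] [[250.7 243.2]]
```

View pics/w4.png

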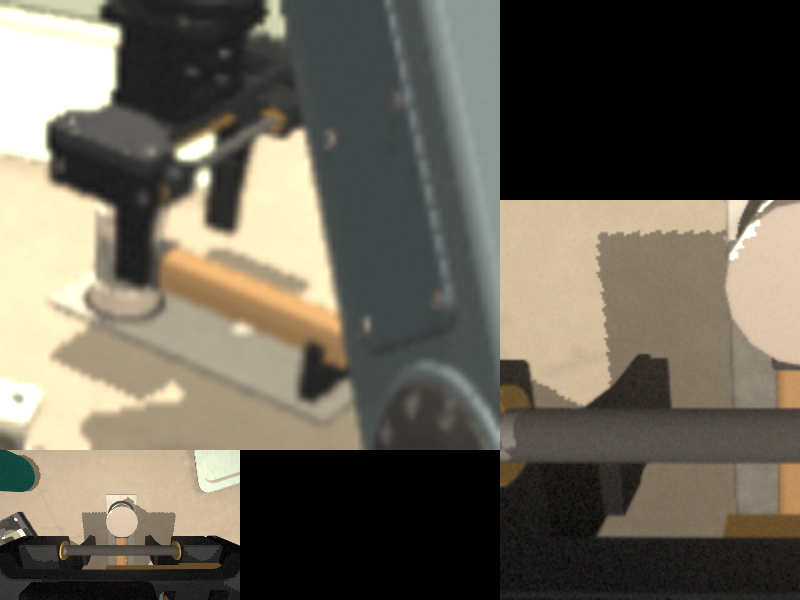

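The scene view shows the near fingertip at (397,167) and the far one at (414,157). The reported pose predicts rows 174 and 164, so the real tips sit about 25 mm above the reported TCP. I'll treat that as a tool-length offset, go 24 mm lower, then re-grip.

Emit:
drive_tool(deltas="87 0 -2 -8 0; 87 0 -2 -16 0; 87 0 -2 -24 0; 87 0 -2 -24 0; 87 0 -2 -24 0; 0 0 -2 -24 0; 0 0 -2 -24 0; 0 0 -2 -24 0; 0 0 -2 -24 0; 0 0 -2 -24 0; 0 0 -2 -24 0; 0 0 -2 -24 0")

```text
time_s: 6.1
position: [0.4396, -0.3522, -0.0003]
tcp_rot: [[0.95, -0.312, 0.0], [-0.312, -0.95, -0.0], [0.0, 0.0, -1.0]]
force: [0.1, -0.9, 0.8]
opening: 0.444
grasp_force: 0.0
```

Emit:
drive_tool(deltas="0 0 0 0 0; 0 0 0 0 0; 0 0 0 0 0; 0 0 0 0 0; 0 0 0 0 0; 0 0 0 0 0")

```text
time_s: 6.7
position: [0.4396, -0.3523, -0.0003]
tcp_rot: [[0.95, -0.312, 0.0], [-0.312, -0.95, -0.0], [0.0, 0.0, -1.0]]
force: [-0.4, -0.0, -0.2]
opening: 0.225
grasp_force: 30.0
```

Gripped: opening 19.6 mm at 30 N. Lift and check.

Emit:
drive_tool(deltas="0 0 0 10 0; 0 0 0 30 0; 0 0 0 60 0; 0 0 0 90 0; 0 0 0 120 0; 0 0 0 130 0; 0 0 0 130 0; 0 0 0 130 0; 0 0 0 130 0; 0 0 0 130 0")

```text
time_s: 7.7
position: [0.4388, -0.3513, 0.128]
tcp_rot: [[0.95, -0.312, -0.002], [-0.312, -0.95, 0.003], [-0.003, -0.002, -1.0]]
force: [-1.0, 0.0, -3.3]
opening: 0.226
grasp_force: 30.0
```

Run:
```python
from h import *
s=bot.read_state();print(s['time_s'],s['position'],s['force'],s['opening'],s['grasp_force'])
m=imaging.camera_model('wrist');w=imaging.capture('wrist');f=imaging.capture('scene');t=imaging.capture('top')
np.save('w5',w);np.save('s5',f);np.save('t5',t);np.save('w5_m',m,allow_pickle=True)
out=np.zeros((600,800,3),np.uint8);out[:400,:640]=w;c=f[70:180,330:470];out[400:,:255]=cv2.resize(c,(255,200),interpolation=cv2.INTER_CUBIC)
out[400:,260:515]=cv2.resize(t[180:290,360:500],(255,200),interpolation=cv2.INTER_CUBIC)
save('w5.png',out)
```

```text
7.7 [ 0.43875913 -0.35128688  0.12797956] [-0.97175265  0.0473721  -3.34964767] 0.22560906393777558 29.99560941942036
```

View pics/w5.png

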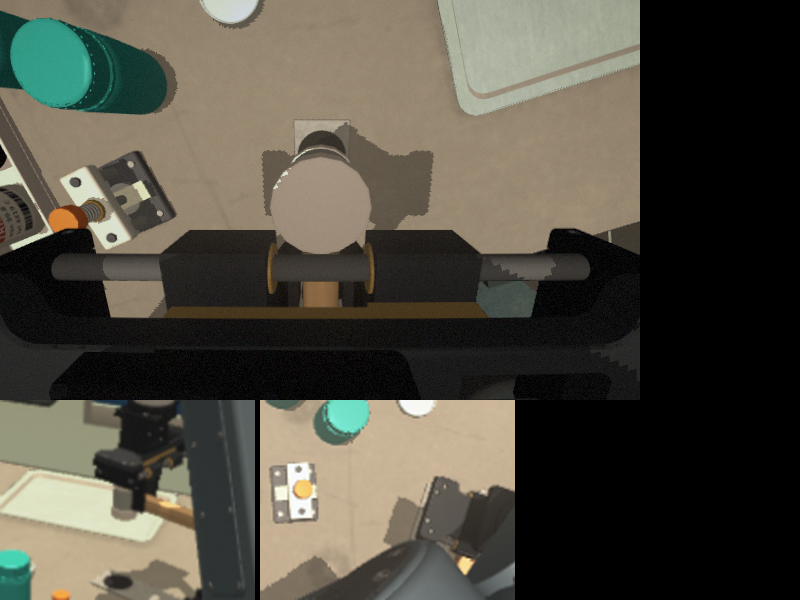

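The mallet is up, with its head top at (321,206) in the wrist view, about 100 px across. The orange head is visible at (68,218). Next I check level and how far to shift over the orange punch.

Run:
```python
from h import *
m=np.load('w5_m.npy',allow_pickle=True).item();w=np.load('w5.npy');ms=np.load('scene_m.npy',allow_pickle=True).item()
print('pred head top',proj(m,[.474,-.3622,.204]),'front/back',proj(m,[[.474+.022*.95,-.3622-.022*.312,.204],[.474-.022*.95,-.3622+.022*.312,.204]]))
g=w.astype(int).sum(2)
print('col321',[(r,int(g[r,321])) for r in range(140,262,4)])
print('row206',[(c,int(g[206,c])) for c in list(range(264,284,2))+list(range(360,380,2))])
print('plane',plane(m,[[321,206]],.204))
# scene: head silhouette prediction
print('scene head top/bot',proj(ms,[[.474,-.3622,.204],[.474,-.3622,.134]]),'handle end mid',proj(ms,[.474-.165*.95,-.3622+.165*.312,.17]))
h=cv2.cvtColor(w,cv2.COLOR_RGB2HSV);k=cv2.inRange(h,(5,140,40),(22,255,255));k[:195]=0;k[240:]=0;k[:,110:]=0
c=max(cv2.findContours(k,0,2)[0],key=cv2.contourArea);print('orange',cv2.boundingRect(c),cv2.minEnclosingCircle(c),proj(m,[[.4976,-.144,.098],[.4976,-.144,.086]]))
```

```text
pred head top [[320.5 207. ]] front/back [[320.5 154.7]
 [320.5 254.5]]
col321 [(140, 138), (144, 230), (148, 406), (152, 245), (156, 283), (160, 440), (164, 445), (168, 441), (172, 437), (176, 437), (180, 441), (184, 436), (188, 434), (192, 431), (196, 437), (200, 441), (204, 432), (208, 431), (212, 426), (216, 432), (220, 421), (224, 419), (228, 420), (232, 425), (236, 416), (240, 416), (244, 409), (248, 424), (252, 404), (256, 141), (260, 166)]
row206 [(264, 260), (266, 249), (268, 263), (270, 377), (272, 427), (274, 417), (276, 428), (278, 425), (280, 427), (282, 421), (360, 426), (362, 425), (364, 422), (366, 425), (368, 419), (370, 401), (372, 252), (374, 251), (376, 257), (378, 262)]
plane [[ 0.47434037 -0.3625382   0.204     ]]
scene head top/bot [[398.4 111.3]
 [396.7 132.8]] handle end mid [[445.9 139.4]]
orange (48, 205, 40, 28) ((67.53704071044922, 220.75926208496094), 19.73101806640625) [[ 64.1 223. ]
 [ 75.6 218.4]]
```

Emit:
drive_tool(deltas="0 3 25 0 0; 0 8 70 0 0; 0 13 115 0 0; 0 19 165 0 0; 0 23 202 0 0; 0 25 217 0 0; 0 25 217 0 0; 0 25 217 0 0; 0 25 217 0 0; 0 25 217 0 0")

```text
time_s: 8.85
position: [0.4649, -0.1368, 0.1296]
tcp_rot: [[0.949, -0.314, 0.001], [-0.314, -0.949, -0.001], [0.001, 0.0, -1.0]]
force: [-0.5, -0.3, -3.0]
opening: 0.229
grasp_force: 30.0
```

Run:
```python
from h import *
s=bot.read_state();print(s['time_s'],s['position'],s['force'],s['opening'])
m=imaging.camera_model('wrist');w=imaging.capture('wrist');f=imaging.capture('scene');t=imaging.capture('top')
np.save('w6',w);np.save('s6',f);np.save('t6',t);np.save('w6_m',m,allow_pickle=True)
out=np.zeros((600,800,3),np.uint8);c=f[110:230,310:430];out[:480,:480]=cv2.resize(c,(480,480),interpolation=cv2.INTER_CUBIC)
out[:200,480:]=cv2.resize(w,(320,200));out[200:500,480:800]=cv2.resize(t[180:280,340:447],(320,300),interpolation=cv2.INTER_CUBIC)
save('w6.png',out)
```

```text
8.85 [ 0.46487401 -0.13677954  0.12963244] [-0.48462963 -0.25869827 -2.97360694] 0.2294746664760741
```

View pics/w6.png

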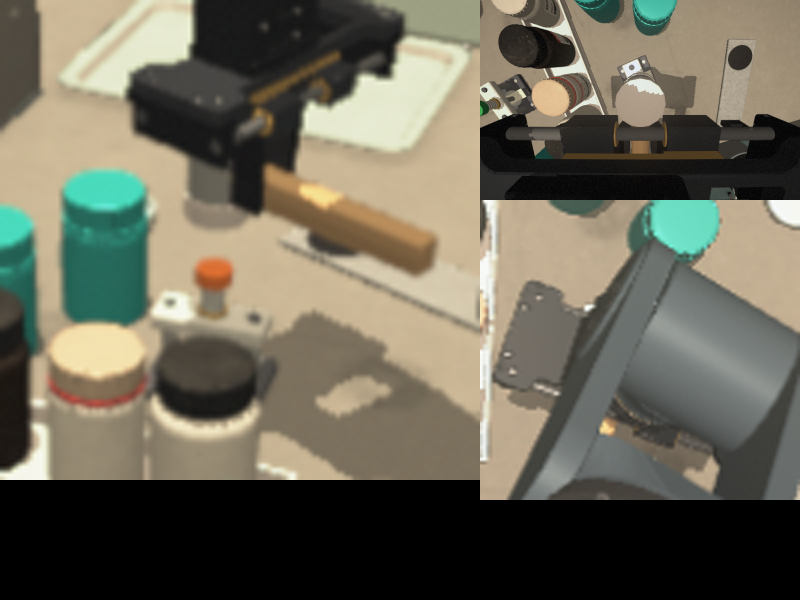

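The scene view shows the mallet face directly above the orange head, both at crop column 214 (px 363.5). The orange top is at about row 177. A numeric check follows.

Run:
```python
from h import *
ms=np.load('scene_m.npy',allow_pickle=True).item();f=np.load('s6.npy')
for p in([.5004,-.148],[.4978,-.1445],[.5,-.145]):print(p,proj(ms,[[*p,.136],[*p,.098],[*p,.086]]).tolist())
h=cv2.cvtColor(f,cv2.COLOR_RGB2HSV);k=cv2.inRange(h,(3,140,60),(22,255,255));k[:170]=0;k[186:]=0;k[:,:350]=0;k[:,378:]=0
c=max(cv2.findContours(k,0,2)[0],key=cv2.contourArea);print('orange',cv2.boundingRect(c))
p=np.array([.4978,-.1445]);a=np.linspace(0,6.283,60)
q=proj(ms,[[*(p+.013*np.array([np.cos(t),np.sin(t)])),z] for t in a for z in(.098,.086)]);print(q.min(0),q.max(0))
p=np.array([.5004,-.148])
q=proj(ms,[[*(p+.022*np.array([np.cos(t),np.sin(t)])),.136] for t in a]);print('face',q.min(0),q.max(0))
g=f.astype(int).sum(2);print('rows',[(r,int(g[r,361])) for r in range(154,176)]);print('cols162',[(c_,int(g[161,c_])) for c_ in range(350,378)])
```

```text
[0.5004, -0.148] [[362.6, 162.8], [362.1, 175.0], [361.9, 178.7]]
[0.4978, -0.1445] [[363.1, 163.6], [362.5, 175.8], [362.4, 179.6]]
[0.5, -0.145] [[362.4, 163.4], [361.8, 175.5], [361.7, 179.3]]
orange (359, 175, 9, 7)
[357.6 173.3] [367.3 182.1]
face [354.4 158.7] [370.9 167. ]
rows [(154, 280), (155, 279), (156, 280), (157, 280), (158, 279), (159, 281), (160, 306), (161, 387), (162, 396), (163, 380), (164, 373), (165, 376), (166, 393), (167, 467), (168, 526), (169, 542), (170, 541), (171, 541), (172, 542), (173, 537), (174, 493), (175, 423)]
cols162 [(350, 541), (351, 536), (352, 535), (353, 533), (354, 530), (355, 491), (356, 404), (357, 383), (358, 386), (359, 391), (360, 390), (361, 387), (362, 376), (363, 388), (364, 391), (365, 368), (366, 370), (367, 371), (368, 276), (369, 182), (370, 125), (371, 87), (372, 74), (373, 67), (374, 77), (375, 136), (376, 241), (377, 256)]
```

Emit:
drive_tool(deltas="0 0 1 -15 0; 0 0 1 -28 0; 0 0 1 -33 0; 0 0 1 -36 0; 0 0 1 -39 0; 0 0 1 -42 0; 0 0 1 -44 0; 0 0 1 -46 0; 0 0 1 -48 0; 0 0 1 -48 0; 0 0 1 -48 0")

```text
time_s: 10.1
position: [0.4648, -0.1345, 0.0819]
tcp_rot: [[0.95, -0.312, 0.001], [-0.312, -0.95, -0.001], [0.001, 0.0, -1.0]]
force: [-3.0, -1.3, 2.4]
opening: 0.23
grasp_force: 30.0
```

Emit:
drive_tool(deltas="0 0 0 -1 0; 0 0 0 -2 0; 0 0 0 -3 0; 0 0 0 -3 0; 0 0 0 -3 0")

```text
time_s: 10.6
position: [0.4647, -0.1345, 0.0793]
tcp_rot: [[0.95, -0.312, 0.001], [-0.312, -0.95, -0.001], [0.001, 0.0, -1.0]]
force: [-3.8, -0.5, 9.7]
opening: 0.227
grasp_force: 30.0
```

Push is now about 12.8 N with a steep slope, so the punch is on its stop. Back up and look.

Emit:
drive_tool(deltas="0 0 0 2 0; 0 0 0 5 0; 0 0 0 10 0; 0 0 0 16 0; 0 0 0 30 0; 0 0 0 60 0; 0 0 0 95 0; 0 0 0 110 0; 0 0 0 110 0; 0 0 0 110 0; 0 0 0 110 0")

```text
time_s: 11.7
position: [0.4632, -0.1333, 0.1871]
tcp_rot: [[0.95, -0.312, -0.003], [-0.312, -0.95, 0.002], [-0.004, -0.001, -1.0]]
force: [-0.6, 0.0, -3.8]
opening: 0.224
grasp_force: 30.0
```

```bash
cat > chk.py <<'E'
from h import *
import sys
n=sys.argv[1]
s=bot.read_state();print(s['time_s'],s['position'],s['force'],s['opening'])
R=np.array(s['tcp_rot']);p=s['position']
m=imaging.camera_model('wrist');w=imaging.capture('wrist');f=imaging.capture('scene')
np.save('w'+n,w);np.save('s'+n,f)
g=w.astype(int).sum(2)
print('col321',[(r,int(g[r,321])) for r in range(140,262,3)])
print('row206',[(c,int(g[206,c])) for c in list(range(262,280,2))+list(range(362,380,2))])
E
python3 chk.py 7
python3 - <<'E'
from h import *
ms=np.load('scene_m.npy',allow_pickle=True).item();f=np.load('s7.npy')
h=cv2.cvtColor(f,cv2.COLOR_RGB2HSV);k=cv2.inRange(h,(3,140,60),(22,255,255));k[:165]=0;k[190:]=0;k[:,:350]=0;k[:,378:]=0
c=max(cv2.findContours(k,0,2)[0],key=cv2.contourArea);print('orange',cv2.boundingRect(c))
save('w7.png',cv2.resize(np.hstack([f[60:210,290:440]]),(600,600),interpolation=cv2.INTER_CUBIC))
E
```

```text
11.7 [ 0.4632322  -0.13326949  0.1871308 ] [-0.60478441  0.02790853 -3.79017054] 0.22414085589597074
col321 [(140, 510), (143, 505), (146, 359), (149, 258), (152, 290), (155, 303), (158, 683), (161, 693), (164, 695), (167, 694), (170, 693), (173, 695), (176, 693), (179, 477), (182, 477), (185, 480), (188, 474), (191, 475), (194, 469), (197, 468), (200, 471), (203, 476), (206, 471), (209, 471), (212, 467), (215, 463), (218, 457), (221, 463), (224, 467), (227, 462), (230, 465), (233, 456), (236, 458), (239, 455), (242, 458), (245, 447), (248, 454), (251, 454), (254, 211), (257, 171), (260, 178)]
row206 [(262, 280), (264, 351), (266, 427), (268, 420), (270, 421), (272, 455), (274, 453), (276, 460), (278, 474), (362, 466), (364, 466), (366, 469), (368, 460), (370, 443), (372, 357), (374, 381), (376, 369), (378, 385)]
orange (359, 175, 9, 7)
```

View pics/w7.png

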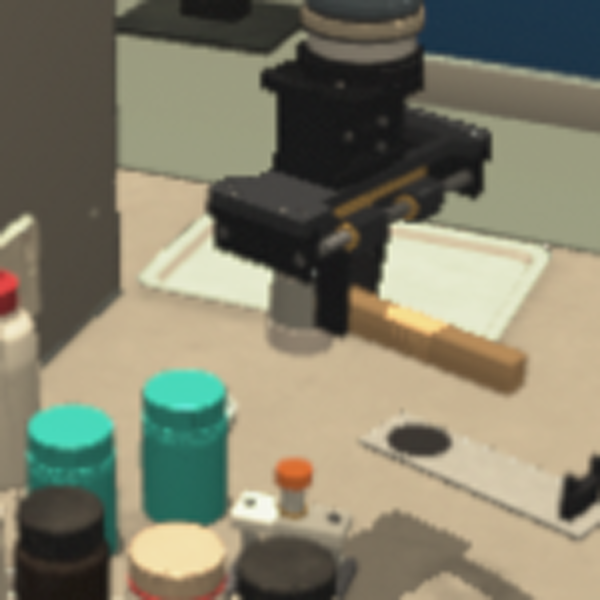

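The orange punch is back up: its blob matches the start at (359,175). The mallet is still level in the grip. Carry it over the jars with the face at about z 0.19.

Emit:
drive_tool(deltas="0 4 20 0 0; 0 10 55 0 0; 0 18 100 0 0; 0 26 147 0 0; 0 35 194 0 0; 0 42 235 0 0; 0 47 262 0 0; 0 49 274 0 0; 0 49 274 0 0; 0 49 274 0 0; 0 49 274 0 0")

```text
time_s: 12.9
position: [0.5132, 0.1384, 0.1883]
tcp_rot: [[0.95, -0.313, -0.001], [-0.313, -0.95, -0.001], [-0.001, 0.001, -1.0]]
force: [-0.1, -0.2, -2.5]
opening: 0.227
grasp_force: 30.0
```

Emit:
drive_tool(deltas="0 0 0 -10 0; 0 0 0 -25 0; 0 0 0 -40 0; 0 0 0 -52 0; 0 0 0 -58 0; 0 0 0 -60 0; 0 0 0 -60 0; 0 0 0 -60 0; 0 0 0 -60 0; 0 0 0 -60 0; 0 0 0 -60 0")

```text
time_s: 14.0
position: [0.5138, 0.1399, 0.129]
tcp_rot: [[0.95, -0.312, 0.001], [-0.312, -0.95, 0.0], [0.001, -0.0, -1.0]]
force: [-0.3, -0.4, -3.2]
opening: 0.23
grasp_force: 30.0
```

```bash
python3 chk.py 8
python3 - <<'E'
from h import *
ms=np.load('scene_m.npy',allow_pickle=True).item();f=np.load('s8.npy')
s=bot.read_state();p=np.array(s['position'][:2])+[.0355,-.0111];z=.1357+s['position'][2]-.1296;print('face',p,z)
a=np.linspace(0,6.283,60);rim=lambda p,r,z:proj(ms,[[*(p+r*np.array([np.cos(t),np.sin(t)])),z] for t in a])
q=rim(p,.022,z);print('face pred',q.min(0),q.max(0));q=rim(np.array([.5475,.129]),.013,.098);print('green top pred',q.min(0),q.max(0))
h=cv2.cvtColor(f,cv2.COLOR_RGB2HSV);k=cv2.inRange(h,(45,100,40),(75,255,255));k[:210]=0;k[250:]=0;k[:,:280]=0;k[:,:][:,320:]=0
c=max(cv2.findContours(k,0,2)[0],key=cv2.contourArea);print('green',cv2.boundingRect(c))
save('w8.png',cv2.resize(f[150:270,240:400],(800,600),interpolation=cv2.INTER_CUBIC))
E
```

```text
14.0 [0.51379602 0.13985984 0.12901496] [-0.32914759 -0.36956643 -3.20045321] 0.22952767937529917
col321 [(140, 505), (143, 483), (146, 320), (149, 253), (152, 279), (155, 298), (158, 662), (161, 677), (164, 675), (167, 675), (170, 677), (173, 678), (176, 672), (179, 673), (182, 674), (185, 675), (188, 672), (191, 674), (194, 673), (197, 673), (200, 667), (203, 455), (206, 455), (209, 454), (212, 452), (215, 439), (218, 445), (221, 448), (224, 442), (227, 445), (230, 450), (233, 439), (236, 439), (239, 439), (242, 444), (245, 439), (248, 431), (251, 430), (254, 201), (257, 158), (260, 171)]
row206 [(262, 405), (264, 391), (266, 273), (268, 270), (270, 382), (272, 435), (274, 436), (276, 448), (278, 455), (362, 455), (364, 455), (366, 446), (368, 438), (370, 420), (372, 264), (374, 278), (376, 274), (378, 274)]
face [0.5491581  0.12873941] 0.13495642054257184
face pred [288.2 208.9] [307.6 220.4]
green top pred [293.5 224.2] [304.8 231.2]
green (295, 225, 10, 10)
```

View pics/w8.png

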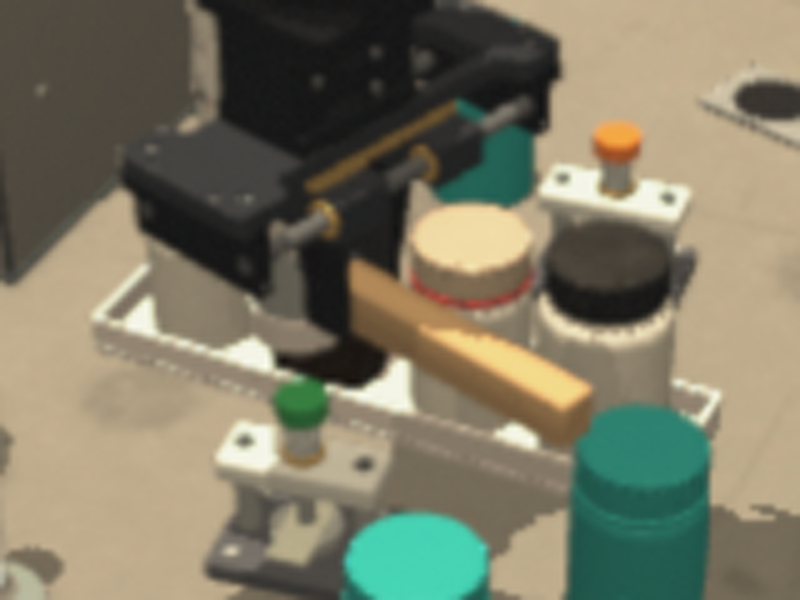

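The scene view shows the face with its left edge at px 289.6 and lower rim at row 220.6, centred above the green head (column about 300) to within 1–2 mm. The jars, tray and look-alikes are undisturbed. Lower the face to 10 mm above.

Emit:
drive_tool(deltas="0 0 0 -8 0; 0 0 0 -15 0; 0 0 0 -20 0; 0 0 0 -24 0; 0 0 0 -26 0; 0 0 0 -28 0; 0 0 0 -28 0; 0 0 0 -28 0; 0 0 0 -28 0; 0 0 0 -28 0; 0 0 0 -28 0; 0 0 0 -28 0")

```text
time_s: 15.3
position: [0.5136, 0.1398, 0.1007]
tcp_rot: [[0.95, -0.312, 0.0], [-0.312, -0.95, 0.0], [0.0, -0.0, -1.0]]
force: [0.5, 0.2, -3.4]
opening: 0.226
grasp_force: 30.0
```

```bash
python3 chk.py 9 | head -1
python3 - <<'E'
from h import *
f=np.load('s9.npy')
ms=np.load('scene_m.npy',allow_pickle=True).item()
p=np.array([.547,.1287]);a=np.linspace(0,6.283,60)
for z in(.106,.108,.110):
  q=proj(ms,[[*(p+.022*np.array([np.cos(t),np.sin(t)])),z] for t in a]);print(z,q.min(0),q.max(0))
save('w9.png',cv2.resize(f[195:255,260:340],(800,600),interpolation=cv2.INTER_CUBIC))
E
```

```text
15.3 [0.51362404 0.13980366 0.10074774] [ 0.49524618  0.2048784  -3.38653245] 0.22587293474653283
0.106 [289.7 219.2] [308.8 230.8]
0.108 [289.6 218.5] [308.8 230.1]
0.11 [289.6 217.8] [308.8 229.5]
```

View pics/w9.png

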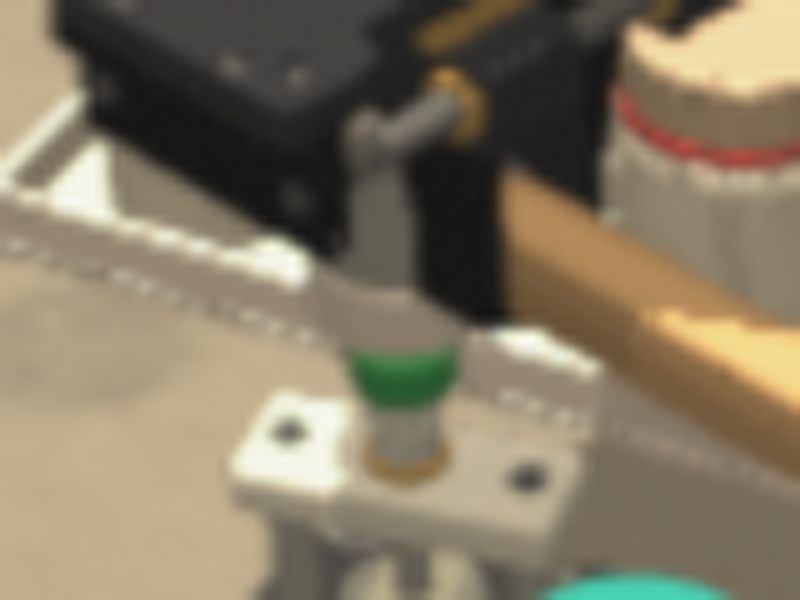

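The close view shows the face rim at about row 230, which puts the face near z 0.108, centred on the green head within about 2 mm. The green head has not moved, and there is no contact force beyond the mallet's weight. Handing in.

```bash
python3 -c "
from rig import bot
print(bot.hand_in())"
```

```text
the job is handed in; nothing more can be done
None
```

The job is handed in: I drove the orange punch to its stop (about 13 N push) and it sprang back up; the mallet is held level about 1 cm above the untouched green punch, centred to about 2 mm by the camera, and no bystander looked moved.

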